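# Shut and bolt the lathe's gear hatch

### The arm

A 6-joint arm with a two-finger parallel gripper is mounted at the origin on the work surface. World frame = base frame: x ahead of the robot, y to its left, z up, the work surface at z = 0. Lengths are in m, angles in rad, forces in N, time in s.
With the tool pointing down it reaches from about 0.325 to 0.9 m from the base axis. Payload 6.1 kg.
Tool frame: the origin (TCP) lies midway between the tips of the shut fingers; the grasp point (between the pads) lies 19 mm behind it; z points along the fingers, y is the line along which they close (so a half turn about z gives the same grasp; the last joint's range is limited). The gripper opens to 85 mm and grips with 20 to 120 N. Pads are 22 mm wide; open, the fingers measure 114 mm over their backs; the gripper's body (76 mm by 85 mm) begins 54 mm behind the grasp point. The pads swing forward as they close: fully open they stand 13 mm farther back than shut.
Start: joints at [1.16, 0.22, 1.526, -0, 1.395, -0.126], TCP at [0.176, 0.6, 0.231] pointing down, gripper open.
Joint ranges: [-2.98, 2.98], [-0.91, 2.08], [0.09, 2.57], [-1.24, 4.39], [0.2, 2.65], [-2.68, 2.68]. Speed limits (rad/s): [2.57, 2.57, 3.01, 3.14, 3.14, 3.14].

### API

Orientations are given as a unit quaternion [x, y, z, w].
In Python, from cell import manip, get_image, calibration, order gives the robot as it stands. The module is installed in compiled form; this text tells all that it offers.
- The arm moves only by the tool send_rows, never from a script. Its argument "plan" is a list of rows, each a list of 2 entries, a list of its own where there are three numbers: the shift along the tool's x, y, z in units of 0.5 m (1.0 is 0.5 m), then the turn, a rotation vector about the tool's x, y, z in units of 360 degrees (1.0 is 360 degrees). A call has exactly 10 rows; each row is the pose to reach, as a shift and turn from the pose commanded when the call began, along the tool's axes at that moment, turning the shorter way round; what a row does not reach only later rows make up. A row lasts 1/12 s, in which the tool goes at most 41.7 mm and 7.16 degrees, less where a joint would pass 70% of its speed; a pose out of reach is approached as far as the arm can. A call with a number of a shift or a turn outside -1 to 1 is refused whole. A call with a gripper value outside its range is refused whole. "jaw" is the finger opening in mm, from 0 to 85.4, set as the call begins (left out, the last holds). The fingers move at their own pace and stop on an object; "grip_force" is the grip in N (left out, the last holds). Time passes only in rows, so rows that repeat a pose let the fingers close, or fill a call up. It gives the time, the measured TCP pose, the force, the opening and the grip force at its end, in the units of the state.
- manip.get_obs(): the state, without advancing time (a new reading comes with each control period).
- get_image(name): name is "scene" or "top" or "wrist"; returns the picture (480x640x3 uint8, red, green, blue); there is no depth.
- calibration(name): a dict with "mtx" (3x3 intrinsics, pixels), "k1" (the pictures are not rectified: a ray, as slopes to the right and down, at radius r is drawn at 1 + k1 r^2 times it, then the intrinsics apply), "view" (4x4, takes a point from world to camera coordinates); the wrist camera has in their place "T_tool_cam" (4x4, takes a point from camera to tool coordinates, whose origin is the TCP and whose axes are the flange's). Camera axes: x right, y down, z forward; pixel columns grow to the right and rows downward; lengths in m; the calibration is good to about 2 mm. A picture is of the moment at which its call begins: read the wrist's pose just before it. calibration takes no time and is no camera call.
- order.hand_in(): hands the job in; it is judged then, once.
The state is a dict: "time": time; "joint_positions": joint angles; "qd": joint speeds; "joint_efforts": joint torques, N m; "eef_pos": TCP position; "ee_rot": TCP orientation; "wrist_force": force on the tool from outside, world axes, zero at the start; "moment": the same for the moment, N m; "grip_width": finger opening in m; "finger_force": force on a finger pad.
Only numpy, scipy, OpenCV 4.12 (cv2) and the standard library are available. Lean on these libraries where they do the work, as an engineer would, in place of code of your own. Each camera call takes 0.05 s, during which the arm holds its last target. There are 200 camera calls.

### The job

Close the black hatch on the sloping front of the green bench lathe. Then slide the red-handled spring bolt across it until its handle comes over the notch in the brass plate, which has to be felt for, and turn the handle down into it, so that the bolt stays across by itself when you let go. Leave the oil bottle, the chuck key and the brass bar where they are, and do not bump the arm against the lathe or its guard tube.

Things in the scene. Friction and masses are not known exactly. Their poses are not given: they have to be found in the camera images.
- lathe: Green bench lathe in a white tray, fixed. Origin: on the bench under the headstock. Own x points away from the operator's (robot's) side, y along the machine from bolt to hatch, z up. Its front is a panel sloping 30 degrees from level, 173 mm along the slope, rising with x: outward normal (-0.5, 0, 0.866), up-slope (0.866, 0, 0.5) in this frame.
- bolt_axis (a point): Fixed point on the bolt's axis, 30 mm off the panel, beside the handle's foot when the bolt is drawn back; at lathe (-0.0927, -0.070, 0.1490). The axis runs along lathe y.
- guard_tube (a point): Middle of a fixed steel tube 22 mm thick and 195 mm long, along lathe y, above the bolt handle at lathe (-0.111, -0.0375, 0.297); a clear guard is folded back above it. A vertical gripper on the raised handle would hit the tube: come from the robot's side, tool tilted about 35 degrees (pointing ahead and down, nearly square to the panel).
- hatch (a joint): Hatch angle, rad: 0 = shut; starts open at 0.35 to 0.65, stays where put (stiff hinge, a few N at the free edge move it). Black plate 120 mm along the slope x 150 mm along y x 8 mm, hinged on its +y edge at lathe y = 0.200; the free edge, with a steel keeper eye 47 mm high, is towards the bolt. The bolt cannot go across properly while it is open.
- hatch_press (a point): Point on the hatch's outer face, 95 mm from the hinge line, 42 mm down-slope of its mid-line, clear of the keeper: push here, square to the panel, to shut it; too near the free edge a finger slips off it. Moves with the hatch on an arc. When shut it lies at lathe (-0.1364, 0.105, 0.1007).
- bolt (a joint): Bolt travel, m, along lathe +y: 0 = drawn back, as at the start. Steel rod 16 x 211 mm. A spring pushes it back with 5 N at 0, 0.07 N more per mm, so hold it forward until the handle is down. The notch is centred on the stem somewhere between 0.034 and 0.058 (play 5 mm), differently each time: feel for it. The way goes on to 0.064. In the notch the spring holds the stem against its edge.
- gate_area (a point): Fixed point on the panel where the brass plate stands, beside the rod on its down-slope side. Its wall, 56 mm high off the panel, keeps the handle up (it leans on the wall's top edge) except at the one notch, 15 mm wide, for the 10 mm stem. The plate is set at a different place along y (within 23 mm) each time; this point does not follow it.
- handle (a joint): Handle angle about the bolt axis, rad: 0 = straight out of the panel, its upper limit (starts at 0 to 0.15), 1.5 = turned down, lying down-slope; it stops there and stays. Along the way the brass wall stops it at about 0.13; only at the notch does it go further, freely (a few N at the knob, besides the friction of a tight pinch).
- bolt_grip (a point): Centre of the red ball knob of the handle, 60 mm from the bolt axis. Smooth ball 25 mm across, on a 10 mm steel stem at right angles to the axis. Pinched along the bolt's direction (lathe y) it can be pushed along, and pivots between the fingers as it is swung down. At bolt 0, handle 0 it lies at lathe (-0.1227, -0.070, 0.2010).
- oil_bottle: Yellow oil bottle with red cap, 54 mm thick, 130 mm tall, standing in the tray beside the headstock's +y end. Origin: centre of its underside. Leave it alone.
- chuck_key: Steel T-shaped chuck key, 117 x 104 mm, 14 mm thick, lying in the tray on the -y side of the headstock. Origin: underside, near its middle. Leave it alone.
- brass_bar: Square brass bar 25 x 120 x 25 mm lying in the tray in front of the lathe bed. Origin: centre of its underside. Leave it alone.

How it is judged:
By the outcome, as a careful person would: the job done as asked, in the order asked, and still so for the second after the job is handed in, with the robot touching nothing.
It also fails if it takes over 64 s, if anything falls off the work surface, if the arm or the gripper's body presses on something with over 40 N, if the wrist force passes 120 N, or if a joint passes its speed limit or range.

## Working session

There is one attempt and no reset: what is moved stays moved. The work goes in short steps, Python scripts to look and compute and a tool call to move; the robot and the scene stay as the last step left them, time stands still between calls to the robot, and variables do not carry over. Pictures are saved under pics/ and viewed, at most 10 in all, crops included, and the job is handed in when it is done.

Besides the shell and the picture viewer there is one more tool, called after "Call:" as name(argument=value, ...), one argument or row to a line, values as JSON. send_rows: Moves the arm, as the interface text tells. Shifts and turns lie within -1 to 1; 1 stands for 0.5 m of shift or 360 degrees of turn. Its arguments: {"type":"object","properties":{"plan":{"type":"array"},"jaw":{"type":"number"},"grip_force":{"type":"number"}},"required":["plan"]}

```bash
mkdir -p pics; python3 - <<'E'
from cell import manip,get_image,calibration
import cv2,numpy as np
ims=[]
for n in("scene","top"):
    c=calibration(n);print(n,np.round(c["mtx"],1).tolist(),c["k1"],np.round(c["view"],3).tolist())
    im=get_image(n)[:,:,::-1];cv2.imwrite(f"pics/{n}0.png",im)
print(np.round(calibration("wrist")["T_tool_cam"],4).tolist())
o=manip.get_obs();print({k:np.round(v,3) for k,v in o.items()})
E
```

```text
scene [[590.1, 0.0, 313.2], [0.0, 590.1, 238.7], [0.0, 0.0, 1.0]] 0.06288756644714498 [[-0.784, -0.621, -0.009, 0.466], [-0.592, 0.751, -0.293, 0.379], [0.189, -0.224, -0.956, 1.315], [0.0, 0.0, 0.0, 1.0]]
top [[514.7, 0.0, 318.9], [0.0, 514.7, 240.6], [0.0, 0.0, 1.0]] -0.14545740451406572 [[-0.004, -1.0, -0.001, 0.019], [-0.986, 0.004, -0.165, 0.623], [0.165, 0.001, -0.986, 1.189], [0.0, 0.0, 0.0, 1.0]]
[[-0.0015, -0.9489, -0.3155, 0.0813], [1.0, -0.0016, 0.0002, -0.0001], [-0.0007, -0.3155, 0.9489, -0.1432], [0.0, 0.0, 0.0, 1.0]]
{'time': np.float64(0.1), 'joint_positions': array([ 1.16 ,  0.221,  1.528,  0.   ,  1.395, -0.126]), 'qd': array([ 0.   , -0.002, -0.002,  0.001, -0.   ,  0.001]), 'joint_efforts': array([ 0.0000e+00, -4.9825e+01, -3.9055e+01, -0.0000e+00,  6.0000e-03,
        0.0000e+00]), 'eef_pos': array([0.175, 0.599, 0.23 ]), 'ee_rot': array([ 0.142,  0.99 , -0.001, -0.   ]), 'wrist_force': array([ 0.064,  0.345, -0.904]), 'moment': array([-0.041,  0.008, -0.018]), 'finger_force': np.float64(0.0), 'grip_width': np.float64(0.085)}
```

View pics/scene0.png

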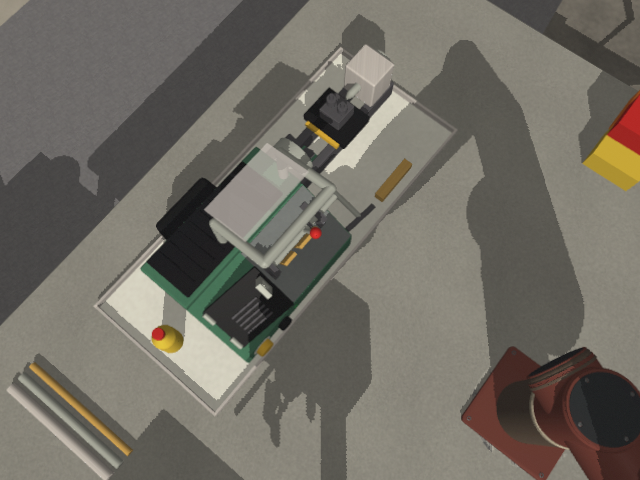

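View pics/top0.png

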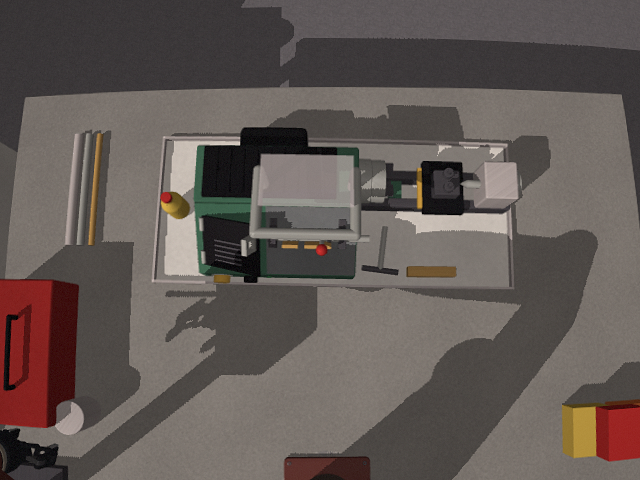

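The scene view shows the red knob near (316,233). In the top view it is near (321,250), with the brass plate beside it at (282–318,246), and the hatch is ajar at (230,245). The tray rim corners are visible in both views. Next I triangulate these.

```bash
cat > h.py <<'E'
from cell import manip,get_image,calibration
import cv2,numpy as np
from scipy.spatial.transform import Rotation as R
def ray(n,uv,obs=None):
    c=calibration(n);K=c["mtx"]
    d=(np.array(uv,float)-[K[0][2],K[1][2]])/[K[0][0],K[1][1]]
    p=d.copy()
    for _ in range(20): p=d/(1+c["k1"]*(p@p))
    if n=="wrist":
        o=obs or manip.get_obs();T=np.eye(4);T[:3,:3]=R.from_quat(o["ee_rot"]).as_matrix();T[:3,3]=o["eef_pos"]
        T=T@np.array(c["T_tool_cam"])
    else: T=np.linalg.inv(c["view"])
    v=T[:3,:3]@[p[0],p[1],1];return T[:3,3],v/np.linalg.norm(v)
def tri(rs):
    A=sum(np.eye(3)-np.outer(v,v) for o,v in rs);b=sum((np.eye(3)-np.outer(v,v))@o for o,v in rs)
    X=np.linalg.solve(A,b);return X,[float(np.linalg.norm(np.cross(X-o,v))) for o,v in rs]
def red(im,box):
    x0,y0,x1,y1=box;h=cv2.cvtColor(im[y0:y1,x0:x1],cv2.COLOR_RGB2HSV)
    m=((h[...,0]<8)|(h[...,0]>172))&(h[...,1]>150)&(h[...,2]>70)
    y,x=np.nonzero(m);return ((x.min()+x.max())/2+x0,(y.min()+y.max())/2+y0),len(x),x.max()-x.min()+1,y.max()-y.min()+1
E
python3 - <<'E'
from h import *
ims={n:cv2.imread(f"pics/{n}0.png")[:,:,::-1].copy() for n in("scene","top")}
a=red(ims["scene"],(300,215,335,250));b=red(ims["top"],(305,235,340,265));print(a,b)
X,e=tri([ray("scene",a[0]),ray("top",b[0])]);print("ball",X.round(4),np.round(e,4))
C=[]
for s,t in [((97,305),(164,137)),((215,412),(153,282)),((456,130),(511,288)),((341,47),(509,143))]:
    P,e=tri([ray("scene",s),ray("top",t)]);C.append(P);print(P.round(4),np.round(e,4))
for i,j in((1,2),(0,3)):
    d=C[i]-C[j];print("yaw",np.degrees(np.arctan2(-d[0],d[1])))
# brass in top
h=cv2.cvtColor(ims["top"],cv2.COLOR_RGB2HSV)[232:262,270:325]
m=(h[...,0]>8)&(h[...,0]<30)&(h[...,1]>90)&(h[...,2]>90)
for r in m: print("".join("#" if v else "." for v in r))
cr=[cv2.resize(ims["top"][205:290,185:370],None,fx=4,fy=4,interpolation=2),]
cv2.imwrite("pics/c0.png",cr[0][:,:,::-1])
E
```

```text
((np.float64(315.0), np.float64(232.5)), 103, np.int64(11), np.int64(12)) ((np.float64(321.0), np.float64(249.5)), 104, np.int64(11), np.int64(12))
ball [0.5789 0.0115 0.197 ] [0.0006 0.0006]
[0.8982 0.4161 0.0296] [0.0021 0.0021]
[0.5267 0.4252 0.0305] [0.002 0.002]
[ 0.504  -0.4583  0.0297] [0.0019 0.0019]
[ 0.8953 -0.4969 -0.0133] [0.0025 0.0025]
yaw -1.476555450813579
yaw -0.18504647345995764
.......................................................
.......................................................
.......................................................
.......................................................
.......................................................
.......................................................
.......................................................
.......................................................
.......................................................
.......................................................
.......................................................
.......................................................
............#########.......
[... 279 characters left out ...]
............................
.......................................................
.......................................................
.......................................................
.......................................................
.......................................................
.......................................................
.......................................................
.......................................................
.......................................................
.......................................................
.......................................................
.......................................................
```

View pics/c0.png

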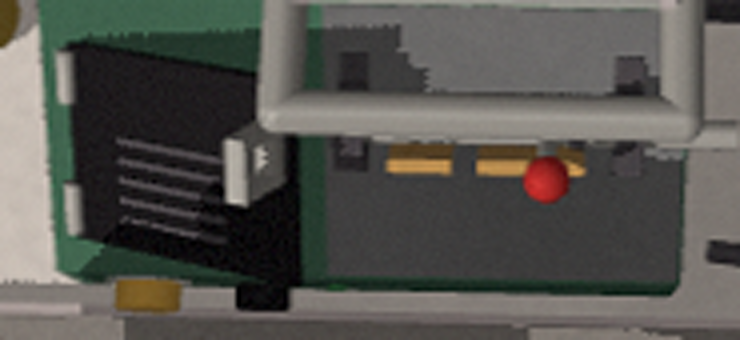

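The crop clearly shows the two brass plate halves, with a gap at about column 300.5 of the top view. It also shows the open hatch with its keeper. Next I work out the lathe frame and the pre-press pose.

```bash
cat >> h.py <<'E'
import json,os
def plane(n,uv,z,obs=None):
    o,v=ray(n,uv,obs);return o+v*(z-o[2])/v[2]
F=json.load(open("frame.json")) if os.path.exists("frame.json") else None
def Rl(): return R.from_euler("z",F["yaw"])
def l2w(p): return np.array(F["O"])+Rl().apply(p)
def w2l(p): return Rl().inv().apply(np.array(p)-F["O"])
def ori(deg):
    t=np.radians(deg);c,s=np.cos(t),np.sin(t)
    return Rl()*R.from_matrix(np.array([[-c,0,-s],[0,1,0],[s,0,-c]]).T)
def state(): 
    o=manip.get_obs();return o
def go(pl,deg,obs=None):
    "shift/turn units to put TCP at lathe point pl, tilt deg"
    o=obs or manip.get_obs();r=R.from_quat(o["ee_rot"])
    d=r.inv().apply(l2w(pl)-o["eef_pos"])/.5;t=(r.inv()*ori(deg)).as_rotvec()/(2*np.pi)
    print("t",round(float(o["time"]),2),"tcpL",w2l(o["eef_pos"]).round(4),"F_l",Rl().inv().apply(o["wrist_force"]).round(1),"w",round(float(o["grip_width"])*1e3,1),"shift",d.round(4).tolist(),"turn",t.round(4).tolist())
E
python3 - <<'E'
from h import *
P=[plane("top",u,.03) for u in ((164,137),(153,282),(511,288),(509,143))];print(np.round(P,4))
for i,j in((1,2),(0,3)):
    d=P[i]-P[j];print(np.degrees(np.arctan2(-d[0],d[1])))
# lathe panel -y/front edge & rows of brass as extra yaw: brass wall lower edge
a=plane("top",(282,247),.17);b=plane("top",(316,248),.17);print(a,b)
yaw=np.radians(-1.0);ball=np.array([.5789,.0115,.197]);al=.095
n=np.array([-.5,0,.866]);u=np.array([.866,0,.5])
bl=np.array([-.0927,-.07,.149])+.06*(np.cos(al)*n-np.sin(al)*u);print("bl",bl)
O=ball-R.from_euler("z",yaw).apply(bl);O[2]=0
json.dump(dict(O=O.tolist(),yaw=yaw),open("frame.json","w"));print(O)
import h;h.F=json.load(open("frame.json"))
for c in(298,300.5,304,281,317.5):print("brass lathe",c,w2l(plane("top",(c,246.5),.17)).round(4))
for c in ((197,271),(259,277),(240,250),(203,213),(357,237),(355,277)):print(c,w2l(plane("top",c,.1)).round(3))
p=np.array([-.1364,.107,.1007])
go(p+.2*n+[-.05,0,.0],30)
E
```

```text
[[ 0.9003  0.4164  0.03  ]
 [ 0.5248  0.4248  0.03  ]
 [ 0.5058 -0.4577  0.03  ]
 [ 0.8818 -0.4796  0.03  ]]
-1.2380059009061226
-1.183847998064602
[0.58926867 0.09628098 0.17      ] [0.5867707 0.0223722 0.17     ]
bl [-0.12749351 -0.07        0.19787999]
[0.70759576 0.07926427 0.        ]
brass lathe 298 [-0.117  -0.0198  0.17  ]
brass lathe 300.5 [-0.117  -0.0253  0.17  ]
brass lathe 304 [-0.1169 -0.0329  0.17  ]
brass lathe 281 [-0.1175  0.0172  0.17  ]
brass lathe 317.5 [-0.1165 -0.0622  0.17  ]
(197, 271) [-0.167  0.216  0.1  ]
(259, 277) [-0.178  0.071  0.1  ]
(240, 250) [-0.116  0.118  0.1  ]
(203, 213) [-0.029  0.209  0.1  ]
(357, 237) [-0.082 -0.153  0.1  ]
(355, 277) [-0.175 -0.149  0.1  ]
t 0.1 tcpL [-0.5412  0.5107  0.2303] F_l [ 0.1  0.3 -0.9] w 85.3 shift [-0.7048, -0.6442, -0.0863] turn [-0.0114, -0.0829, -0.0415]
```

Call:
send_rows(
  plan=[
    [[-0.02,-0.06,-0.05],[0,0,0]],
    [[-0.04,-0.12,-0.1],[0,0,0]],
    [[-0.06,-0.18,-0.14],[0,0,0]],
    [[-0.08,-0.24,-0.17],[0,0,0]],
    [[-0.1,-0.29,-0.2],[0,0,0]],
    [[-0.2,-0.36,-0.18],[-0.002,-0.016,-0.008]],
    [[-0.3,-0.43,-0.16],[-0.004,-0.032,-0.016]],
    [[-0.4,-0.5,-0.14],[-0.007,-0.05,-0.025]],
    [[-0.5,-0.57,-0.12],[-0.009,-0.066,-0.033]],
    [[-0.6,-0.64,-0.1],[-0.0114,-0.083,-0.042]],
  ],
  jaw=0,
  grip_force=40,
)

```text
time: 0.93
eef_pos: [0.3122, 0.2851, 0.2977]
ee_rot: [0.005, 0.965, -0.002, 0.262]
wrist_force: [0.5, -0.3, 0.8]
grip_width: 0.0003
finger_force: 0.0
```

```bash
python3 - <<'E'
from h import *
import h
yaw=np.radians(-1.2);ball=np.array([.5789,.0115,.197]);bl=np.array([-.1275,-.07,.1979])
O=ball-R.from_euler("z",yaw).apply(bl);O[2]=0
h.F=dict(O=O.tolist(),yaw=yaw);json.dump(h.F,open("frame.json","w"))
o=manip.get_obs()
im=get_image("wrist");cv2.imwrite("pics/w1.png",im[:,:,::-1])
n=np.array([-.5,0,.866]);p=np.array([-.1364,.107,.1007])
go(p+.1*n,30,o)
T=np.eye(4);T[:3,:3]=R.from_quat(o["ee_rot"]).as_matrix();T[:3,3]=o["eef_pos"];c=calibration("wrist");M=np.linalg.inv(T@c["T_tool_cam"])
def pr(pl):
    q=M@np.r_[l2w(pl),1];s=q[:2]/q[2];s=s*(1+c["k1"]*(s@s));return (c["mtx"]@np.r_[s,1])[:2].round(0)
print("press",pr([-.1364,.105,.1007]),"hinge",pr([-.1,.2,.1217]),"ball",pr([-.1275,-.07,.1979]))
E
```

```text
t 0.93 tcpL [-0.3999  0.198   0.2977] F_l [ 0.5 -0.2  0.8] w 0.3 shift [-0.2549, -0.1862, 0.4056] turn [0.0007, 0.0011, 0.0015]
press [248. 280.] hinge [318. 308.] ball [ 93. 350.]
```

View pics/w1.png

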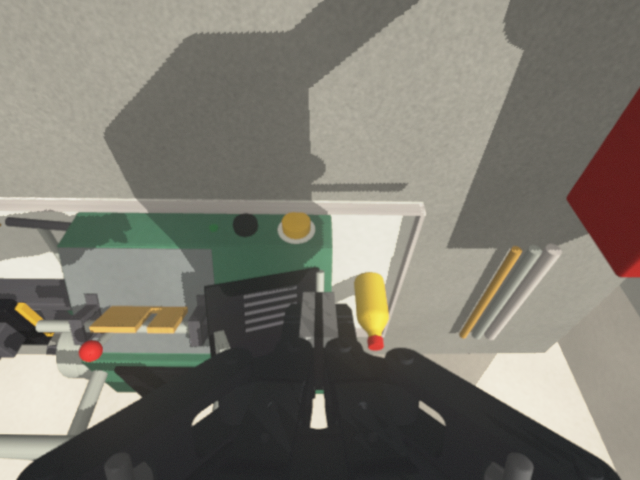

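The wrist view shows the knob at (91,351), where (93,350) was predicted, so the frame is good. The hatch, with its slots, is at (205–320, 270–340), and the notch gap is near (150,318).

Call:
send_rows(
  plan=[
    [[-0.036,-0.026,0.057],[0,0,0]],
    [[-0.072,-0.053,0.114],[0,0,0]],
    [[-0.108,-0.08,0.17],[0,0,0]],
    [[-0.145,-0.106,0.23],[0,0.001,0.001]],
    [[-0.18,-0.133,0.29],[0,0.001,0.001]],
    [[-0.218,-0.16,0.35],[0,0.001,0.001]],
    [[-0.255,-0.186,0.406],[0.001,0.001,0.0015]],
    [[-0.255,-0.186,0.43],[0.001,0.001,0.0015]],
    [[-0.255,-0.186,0.45],[0.001,0.001,0.0015]],
    [[-0.255,-0.186,0.47],[0.001,0.001,0.0015]],
  ],
)

```text
time: 1.82
eef_pos: [0.5379, 0.1894, 0.1566]
ee_rot: [0.013, 0.967, -0.004, 0.255]
wrist_force: [-0.2, 0.2, 0.2]
grip_width: 0.0002
finger_force: 0.0
```

```bash
python3 - <<'E'
from h import *
n=np.array([-.5,0,.866]);p=np.array([-.1364,.107,.1007])
go(p,30)
E
```

```text
t 1.82 tcpL [-0.1722  0.107   0.1566] F_l [-0.2  0.2  0.2] w 0.2 shift [-0.0071, 0.0004, 0.1326] turn [-0.0005, -0.0011, -0.0008]
```

Call:
send_rows(
  plan=[
    [[-0.001,0,0.01],[0,0,0]],
    [[-0.002,0,0.02],[0,0,0]],
    [[-0.003,0,0.03],[0,0,0]],
    [[-0.004,0,0.04],[0,-0.001,0]],
    [[-0.005,0,0.05],[0,-0.001,0]],
    [[-0.006,0,0.06],[0,-0.001,0]],
    [[-0.007,0,0.07],[0,-0.001,0]],
    [[-0.007,0,0.08],[0,-0.001,0]],
    [[-0.007,0,0.09],[0,-0.001,0]],
    [[-0.007,0,0.1],[0,-0.001,0]],
  ],
)

```text
time: 2.65
eef_pos: [0.5663, 0.1891, 0.1162]
ee_rot: [0.012, 0.966, -0.003, 0.26]
wrist_force: [-1.2, -1.5, 2.9]
grip_width: 0.0001
finger_force: 1.1
```

Call:
send_rows(
  plan=[
    [[0,0,0.006],[0,0,0]],
    [[0,0,0.012],[0,0,0]],
    [[0,0,0.018],[0,0,0]],
    [[0,0,0.023],[0,0,0]],
    [[0,0,0.027],[0,0,0]],
    [[0,0,0.03],[0,0,0]],
    [[0,0,0.032],[0,0,0]],
    [[0,0,0.032],[0,0,0]],
    [[0,0,0.032],[0,0,0]],
    [[0,0,0.032],[0,0,0]],
  ],
)

```text
time: 3.48
eef_pos: [0.5739, 0.1892, 0.1025]
ee_rot: [0.012, 0.966, -0.003, 0.259]
wrist_force: [0.6, 0.2, 0.8]
grip_width: -0.0002
finger_force: 0.0
```

```bash
python3 - <<'E'
from h import *
n=np.array([-.5,0,.866]);p=np.array([-.1364,.107,.1007])
go(p,30)
E
```

```text
t 3.48 tcpL [-0.1362  0.1076  0.1025] F_l [0.6 0.2 0.8] w -0.2 shift [0.0021, -0.0011, 0.003] turn [-0.0003, 0.0002, -0.0007]
```

Call:
send_rows(
  plan=[
    [[0,0,0.001],[0,0,0]],
    [[0,0,0.002],[0,0,0]],
    [[0,0,0.003],[0,0,0]],
    [[0,0,0.004],[0,0,0]],
    [[0,0,0.005],[0,0,0]],
    [[0,0,0.006],[0,0,0]],
    [[0,0,0.007],[0,0,0]],
    [[0,0,0.008],[0,0,0]],
    [[0,0,0.008],[0,0,0]],
    [[0,0,0.008],[0,0,0]],
  ],
)

```text
time: 4.32
eef_pos: [0.5749, 0.1892, 0.1013]
ee_rot: [0.012, 0.966, -0.004, 0.259]
wrist_force: [-33.8, -4.3, 34.5]
grip_width: 0.0001
finger_force: 23.1
```

```bash
python3 - <<'E'
from h import *
n=np.array([-.5,0,.866]);p=np.array([-.1364,.107,.1007])
go(p,30)
cv2.imwrite("pics/s2.png",cv2.resize(get_image("top")[195:300,180:370,::-1],None,fx=4,fy=4))
E
```

```text
t 4.32 tcpL [-0.1352  0.1075  0.1013] F_l [-33.7  -5.1  34.5] w 0.1 shift [0.0027, -0.0011, -0.0001] turn [-0.0006, 0.0001, -0.0006]
```

View pics/s2.png

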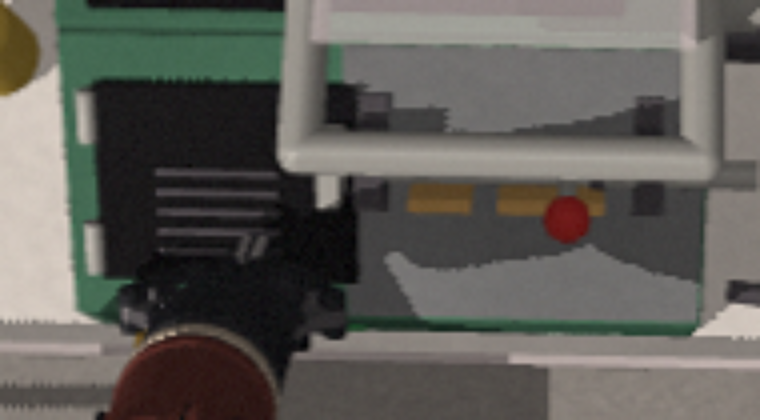

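The top view shows the hatch lying flush with the panel, and the force rises sharply at the expected shut position. I retreat and go for the knob.

Call:
send_rows(
  plan=[
    [[0,0,-0.05],[0,0,0]],
    [[0,0,-0.11],[0,0,0]],
    [[0,0,-0.18],[0,0,0]],
    [[0,0,-0.24],[0,0,0]],
    [[0,0,-0.3],[0,0,0]],
    [[0,0,-0.3],[0,0,0]],
    [[0,0,-0.3],[0,0,0]],
    [[0,0,-0.3],[0,0,0]],
    [[0,0,-0.3],[0,0,0]],
    [[0,0,-0.3],[0,0,0]],
  ],
  jaw=55,
)

```text
time: 5.2
eef_pos: [0.5003, 0.1905, 0.2269]
ee_rot: [0.012, 0.966, -0.004, 0.258]
wrist_force: [0.3, 0.0, -0.1]
grip_width: 0.0551
finger_force: 0.0
```

```bash
python3 - <<'E'
from h import *
d=np.array([.643,0,-.766])
im=get_image("top");b=red(im,(305,230,340,265));im2=get_image("scene");a=red(im2,(300,215,335,250))
X,e=tri([ray("scene",a[0]),ray("top",b[0])]);print(a,b,w2l(X),e)
go(np.array([-.1275,-.07,.198])-.08*d,40)
E
```

```text
((np.float64(315.0), np.float64(232.0)), 96, np.int64(11), np.int64(11)) ((np.float64(321.0), np.float64(249.5)), 100, np.int64(11), np.int64(12)) [-0.1278911  -0.06993662  0.20090354] [0.0003170378307307682, 0.00031703783073033207]
t 5.3 tcpL [-0.2097  0.1074  0.2272] F_l [-0.5 -0.8  0.5] w 54.8 shift [-0.0867, -0.3545, -0.0237] turn [-0.0006, -0.028, -0.0006]
```

Call:
send_rows(
  plan=[
    [[-0.01,-0.06,-0.02],[0,-0.004,0]],
    [[-0.02,-0.12,-0.024],[0,-0.01,0]],
    [[-0.035,-0.18,-0.024],[0,-0.015,0]],
    [[-0.05,-0.24,-0.024],[0,-0.02,0]],
    [[-0.065,-0.3,-0.024],[0,-0.025,0]],
    [[-0.087,-0.355,-0.024],[0,-0.028,0]],
    [[-0.087,-0.355,-0.024],[0,-0.028,0]],
    [[-0.087,-0.355,-0.024],[0,-0.028,0]],
    [[-0.087,-0.355,-0.024],[0,-0.028,0]],
    [[-0.087,-0.355,-0.024],[0,-0.028,0]],
  ],
)

```text
time: 6.13
eef_pos: [0.5276, 0.0138, 0.2603]
ee_rot: [0.012, 0.939, -0.004, 0.342]
wrist_force: [0.2, -0.2, -0.8]
grip_width: 0.0552
finger_force: 0.0
```

```bash
python3 - <<'E'
from h import *
d=np.array([.643,0,-.766])
o=manip.get_obs();im=get_image("wrist");cv2.imwrite("pics/w3.png",im[:,:,::-1])
b=red(im,(200,150,440,420));print(b)
C,v=ray("wrist",b[0],o);Cl=w2l(C);vl=Rl().inv().apply(v)
s=(-.07-Cl[1])/vl[1] if abs(vl[1])>.3 else 0
B=np.array([-.1277,-.07,.199]);print("closest on ray",Cl+vl*((B-Cl)@vl))
go(B+.018*d,40,o)
E
```

```text
((np.float64(315.5), np.float64(246.5)), 1021, np.int64(36), np.int64(36))
closest on ray [-0.12796787 -0.07103677  0.19856357]
t 6.13 tcpL [-0.1789 -0.0688  0.2603] F_l [ 0.2 -0.1 -0.8] w 55.2 shift [0.0006, -0.002, 0.1958] turn [-0.0003, 0.0002, -0.0005]
```

View pics/w3.png

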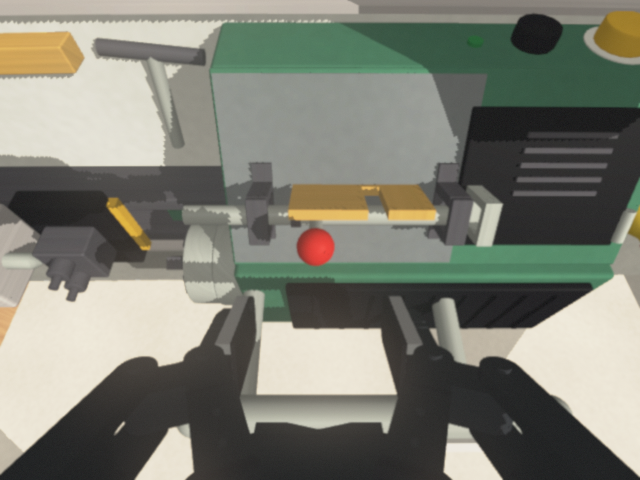

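The wrist view has the knob centred between the fingers at (315,246), and the notch gap is at columns 363–385 of the brass plate.

Call:
send_rows(
  plan=[
    [[0,-0.002,0.03],[0,0,0]],
    [[0,-0.003,0.06],[0,0,0]],
    [[0,-0.003,0.09],[0,0,0]],
    [[0,-0.003,0.12],[0,0,0]],
    [[0,-0.003,0.14],[0,0,0]],
    [[0,-0.003,0.16],[0,0,0]],
    [[0,-0.003,0.175],[0,0,0]],
    [[0,-0.003,0.185],[0,0,0]],
    [[0,-0.003,0.196],[0,0,0]],
    [[0,-0.003,0.196],[0,0,0]],
  ],
)

```text
time: 7.02
eef_pos: [0.591, 0.0102, 0.1853]
ee_rot: [0.012, 0.939, -0.004, 0.343]
wrist_force: [0.4, 0.0, 0.3]
grip_width: 0.0547
finger_force: 0.0
```

Call:
send_rows(
  plan=[
    [[0,0,0],[0,0,0]],
    [[0,0,0],[0,0,0]],
    [[0,0,0],[0,0,0]],
    [[0,0,0],[0,0,0]],
    [[0,0,0],[0,0,0]],
    [[0,0,0],[0,0,0]],
    [[0,0,0],[0,0,0]],
    [[0,0,0],[0,0,0]],
    [[0,0,0],[0,0,0]],
    [[0,0,0],[0,0,0]],
  ],
  jaw=18,
  grip_force=30,
)

```text
time: 7.85
eef_pos: [0.5912, 0.0097, 0.1869]
ee_rot: [0.012, 0.939, -0.004, 0.344]
wrist_force: [-4.5, 2.2, 5.8]
grip_width: 0.0234
finger_force: 29.4
```

```bash
python3 - <<'E'
from h import *
d=np.array([.643,0,-.766]);B=np.array([-.1277,-.07,.199])
n=np.array([-.5,0,.866]);u=np.array([.866,0,.5]);A=np.array([-.0927,-.07,.149])
o=manip.get_obs();go(B+.018*d,40,o)
# w3 view pose reused: lathe tcp (-.1789,-.0688,.2603), tilt 40
o3=dict(eef_pos=np.array([.5276,.0138,.2603]),ee_rot=np.array([.012,.939,-.004,.342]))
for px in((363,188),(380,188),(368,216),(384,216)):
    C,v=ray("wrist",px,o3);C=w2l(C);v=Rl().inv().apply(v)
    for hgt in(.026,-.01,-.03):
        P=C+v*(((A+hgt*n-C)@n)/(v@n));print(px,hgt,"travel",round(P[1]+.07,4),"slope",round((P-A)@u,4))
E
```

```text
t 7.85 tcpL [-0.1151 -0.0715  0.1869] F_l [-4.5  2.2  5.8] w 23.4 shift [0.0037, 0.0031, 0.0013] turn [-0.0005, 0.0006, -0.0006]
(363, 188) 0.026 travel 0.0324 slope -0.0334
(363, 188) -0.01 travel 0.037 slope -0.0199
(363, 188) -0.03 travel 0.0395 slope -0.0124
(380, 188) 0.026 travel 0.0444 slope -0.0333
(380, 188) -0.01 travel 0.0508 slope -0.0198
(380, 188) -0.03 travel 0.0543 slope -0.0123
(368, 216) 0.026 travel 0.0372 slope -0.0116
(368, 216) -0.01 travel 0.0425 slope 0.0051
(368, 216) -0.03 travel 0.0455 slope 0.0144
(384, 216) 0.026 travel 0.049 slope -0.0116
(384, 216) -0.01 travel 0.056 slope 0.0052
(384, 216) -0.03 travel 0.0599 slope 0.0145
```

Call:
send_rows(
  plan=[
    [[0,0.01,0],[0,0,0]],
    [[0,0.02,0],[0,0,0]],
    [[0,0.03,0],[0,0,0]],
    [[0,0.04,0],[0,0,0]],
    [[0,0.05,0],[0,0,0]],
    [[0,0.06,0],[0,0,0]],
    [[0,0.07,0],[0,0,0]],
    [[0,0.08,0],[0,0,0]],
    [[0,0.09,0],[0,0,0]],
    [[0,0.09,0],[0,0,0]],
  ],
)

```text
time: 8.68
eef_pos: [0.5928, 0.0534, 0.1872]
ee_rot: [0.012, 0.939, -0.006, 0.344]
wrist_force: [-5.0, -8.2, 5.2]
grip_width: 0.0233
finger_force: 29.6
```

```bash
cat >>h.py <<'E'
def ball(sb=(260,215,345,290),tb=(255,230,340,290)):
    a=red(get_image("scene"),sb);b=red(get_image("top"),tb);X,e=tri([ray("scene",a[0]),ray("top",b[0])]);X=w2l(X)
    A=np.array([-.0927,-.07,.149]);w=X-A;n=np.array([-.5,0,.866]);u=np.array([.866,0,.5])
    print("ball",X.round(4),"travel",round(w[1],4),"ang",round(float(np.arctan2(-(w@u),w@n)),3),"r",round(float(np.hypot(w@u,w@n)),4),"err",round(e[0],4),a[1:],b[1:]);return X
E
python3 - <<'E'
from h import *
go([-.115,-.07,.187],40)
try: ball()
except Exception as e: print(e)
E
```

```text
t 8.68 tcpL [-0.1145 -0.0278  0.1872] F_l [-4.8 -8.3  5.2] w 23.3 shift [0.0009, -0.0844, 0.0001] turn [-0.0008, 0.0007, -0.0004]
ball [-0.1284 -0.0271  0.2116] travel 0.0429 ang -0.005 r 0.072 err 0.0006 (79, np.int64(11), np.int64(9)) (95, np.int64(10), np.int64(12))
```

Call:
send_rows(
  plan=[
    [[0.002,0,0],[0,0,0]],
    [[0.004,0,0],[0,0,0]],
    [[0.006,0,0],[0,0,0]],
    [[0.008,0,0],[0,0,0]],
    [[0.01,0,0],[0,0,0]],
    [[0.012,0,0],[0,0,0]],
    [[0.013,0,0],[0,0,0]],
    [[0.014,0,0],[0,0,0]],
    [[0.014,0,0],[0,0,0]],
    [[0.014,0,0],[0,0,0]],
  ],
)

```text
time: 9.62
eef_pos: [0.5882, 0.053, 0.1838]
ee_rot: [0.012, 0.938, -0.006, 0.345]
wrist_force: [-3.7, -7.0, 6.5]
grip_width: 0.0229
finger_force: 29.7
```

```bash
python3 - <<'E'
from h import *
go([-.115,-.07,.187],40)
E
```

```text
t 9.62 tcpL [-0.119  -0.0283  0.1838] F_l [-3.6 -7.1  6.5] w 22.9 shift [-0.0105, -0.0833, 0.0009] turn [-0.0009, 0.0011, -0.0005]
```

Call:
send_rows(
  plan=[
    [[0.002,0,0],[0,0,0]],
    [[0.004,0,0],[0,0,0]],
    [[0.006,0,0],[0,0,0]],
    [[0.008,0,0],[0,0,0]],
    [[0.01,0,0],[0,0,0]],
    [[0.012,0,0],[0,0,0]],
    [[0.014,0,0],[0,0,0]],
    [[0.016,0,0],[0,0,0]],
    [[0.016,0,0],[0,0,0]],
    [[0.016,0,0],[0,0,0]],
  ],
)

```text
time: 10.45
eef_pos: [0.5821, 0.0534, 0.1783]
ee_rot: [0.012, 0.938, -0.005, 0.345]
wrist_force: [0.7, -5.0, 2.1]
grip_width: 0.0233
finger_force: 29.4
```

```bash
python3 - <<'E'
from h import *
go([-.115,-.07,.187],40)
try: ball()
except Exception as e: print(e)
E
```

```text
t 10.45 tcpL [-0.1252 -0.028   0.1783] F_l [ 0.8 -4.9  2.1] w 23.3 shift [-0.027, -0.0839, 0.0003] turn [-0.0008, 0.0011, -0.0005]
ball [-0.1387 -0.027   0.2014] travel 0.043 ang 0.197 r 0.0698 err 0.0008 (86, np.int64(11), np.int64(10)) (91, np.int64(10), np.int64(11))
```

Call:
send_rows(
  plan=[
    [[0.011,0,0.002],[0,0,0]],
    [[0.022,0,0.005],[0,0,0]],
    [[0.033,0,0.01],[0,0,0]],
    [[0.044,0,0.015],[0,0,0]],
    [[0.054,0,0.022],[0,0,0]],
    [[0.063,0,0.029],[0,0,0]],
    [[0.072,0,0.038],[0,0,0]],
    [[0.08,0,0.047],[0,0,0]],
    [[0.08,0,0.047],[0,0,0]],
    [[0.08,0,0.047],[0,0,0]],
  ],
)

```text
time: 11.38
eef_pos: [0.5653, 0.0544, 0.1323]
ee_rot: [0.012, 0.939, -0.005, 0.343]
wrist_force: [-0.1, -5.3, 0.8]
grip_width: 0.023
finger_force: 30.9
```

```bash
python3 - <<'E'
from h import *
go([-.115,-.07,.187],40)
try: ball(tb=(255,230,340,300))
except Exception as e: print(e)
im=get_image("wrist");cv2.imwrite("pics/w5.png",im[:,:,::-1])
E
```

```text
t 11.38 tcpL [-0.142  -0.0274  0.1323] F_l [-0.  -5.3  0.8] w 23.0 shift [-0.1122, -0.0849, -0.0484] turn [-0.0007, 0.0004, -0.0006]
ball [-0.1543 -0.0268  0.1552] travel 0.0432 ang 0.947 r 0.062 err 0.0008 (86, np.int64(11), np.int64(11)) (86, np.int64(11), np.int64(11))
```

View pics/w5.png

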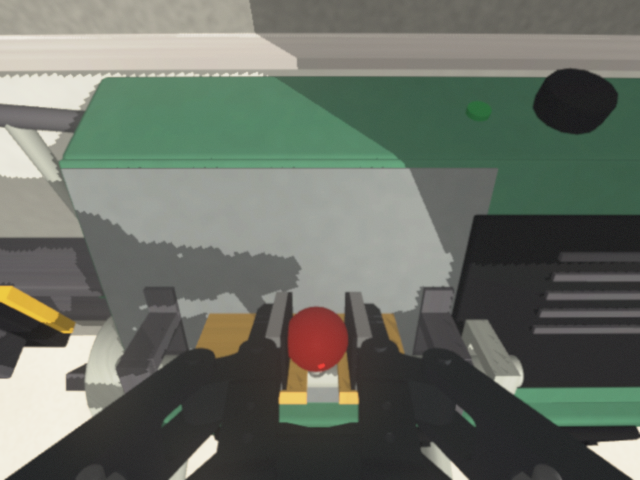

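The wrist view shows the stem passing down through the notch between the brass halves at (320,385), with the knob at (317,338). The bolt end is through the keeper at (505,370). I continue down to the stop.

Call:
send_rows(
  plan=[
    [[0.005,0,0.007],[0,0,0]],
    [[0.01,0,0.014],[0,0,0]],
    [[0.015,0,0.022],[0,0,0]],
    [[0.019,0,0.031],[0,0,0]],
    [[0.022,0,0.04],[0,0,0]],
    [[0.024,0,0.046],[0,0,0]],
    [[0.024,0,0.05],[0,0,0]],
    [[0.024,0,0.054],[0,0,0]],
    [[0.024,0,0.056],[0,0,0]],
    [[0.024,0,0.056],[0,0,0]],
  ],
)

```text
time: 12.37
eef_pos: [0.5734, 0.0543, 0.1029]
ee_rot: [0.012, 0.939, -0.005, 0.343]
wrist_force: [-11.2, -5.7, 8.7]
grip_width: 0.0226
finger_force: 32.8
```

```bash
python3 - <<'E'
from h import *
go([-.115,-.07,.187],40)
try: ball(tb=(255,230,340,300))
except Exception as e: print(e)
E
```

```text
t 12.37 tcpL [-0.1338 -0.0274  0.1029] F_l [-11.   -5.9   8.7] w 22.6 shift [-0.1375, -0.0852, -0.1042] turn [-0.0006, 0.0002, -0.0006]
ball [-0.1486 -0.0268  0.1284] travel 0.0432 ang 1.401 r 0.0596 err 0.0005 (77, np.int64(11), np.int64(10)) (79, np.int64(10), np.int64(9))
```

Call:
send_rows(
  plan=[
    [[-0.001,0,0.002],[0,0,0]],
    [[-0.001,0,0.004],[0,0,0]],
    [[-0.002,0,0.006],[0,0,0]],
    [[-0.002,0,0.008],[0,0,0]],
    [[-0.002,0,0.008],[0,0,0]],
    [[-0.002,0,0.008],[0,0,0]],
    [[-0.002,0,0.008],[0,0,0]],
    [[-0.002,0,0.008],[0,0,0]],
    [[-0.002,0,0.008],[0,0,0]],
    [[-0.002,0,0.008],[0,0,0]],
  ],
)

```text
time: 13.3
eef_pos: [0.5758, 0.0543, 0.1001]
ee_rot: [0.012, 0.94, -0.005, 0.342]
wrist_force: [-21.2, -5.9, 15.7]
grip_width: 0.0228
finger_force: 34.3
```

```bash
python3 - <<'E'
from h import *
go([-.115,-.07,.187],40)
E
```

```text
t 13.3 tcpL [-0.1315 -0.0272  0.1001] F_l [-21.1  -6.4  15.7] w 22.8 shift [-0.1372, -0.0855, -0.1117] turn [-0.0006, -0.0001, -0.0006]
```

The knob is against its lower stop. I release and back off.

Call:
send_rows(
  plan=[
    [[0,0,-0.006],[0,0,0]],
    [[0,0,-0.006],[0,0,0]],
    [[0,0,-0.006],[0,0,0]],
    [[0,0,-0.006],[0,0,0]],
    [[0,0,-0.006],[0,0,0]],
    [[0,0,-0.006],[0,0,0]],
    [[0,0,-0.02],[0,0,0]],
    [[0,0,-0.06],[0,0,0]],
    [[0,0,-0.12],[0,0,0]],
    [[0,0,-0.18],[0,0,0]],
  ],
  jaw=50,
)

```text
time: 14.13
eef_pos: [0.5181, 0.0564, 0.1691]
ee_rot: [0.012, 0.94, -0.004, 0.342]
wrist_force: [-0.3, 0.1, 0.6]
grip_width: 0.05
finger_force: 0.0
```

Call:
send_rows(
  plan=[
    [[0,0,-0.05],[0,0,0]],
    [[0,0,-0.1],[0,0,0]],
    [[0,0,-0.15],[0,0,0]],
    [[0,0,-0.2],[0,0,0]],
    [[0,0,-0.2],[0,0,0]],
    [[0,0,-0.2],[0,0,0]],
    [[0,0,-0.2],[0,0,0]],
    [[0,0,-0.2],[0,0,0]],
    [[0,0,-0.2],[0,0,0]],
    [[0,0,-0.2],[0,0,0]],
  ],
)

```text
time: 14.97
eef_pos: [0.4547, 0.058, 0.2445]
ee_rot: [0.012, 0.94, -0.004, 0.342]
wrist_force: [0.2, 0.2, 0.0]
grip_width: 0.0502
finger_force: 0.0
```

```bash
python3 - <<'E'
from h import *
go([-.115,-.07,.187],40)
try: ball(tb=(255,230,340,300))
except Exception as e: print(e)
im=get_image("wrist");cv2.imwrite("pics/w6.png",im[:,:,::-1])
E
```

```text
t 14.97 tcpL [-0.2527 -0.0261  0.2445] F_l [0.2 0.2 0. ] w 50.2 shift [-0.1375, -0.0865, 0.2653] turn [-0.0005, -0.0001, -0.0006]
ball [-0.1498 -0.0276  0.1235] travel 0.0424 ang 1.467 r 0.0625 err 0.0 (84, np.int64(10), np.int64(11)) (78, np.int64(11), np.int64(9))
```

View pics/w6.png

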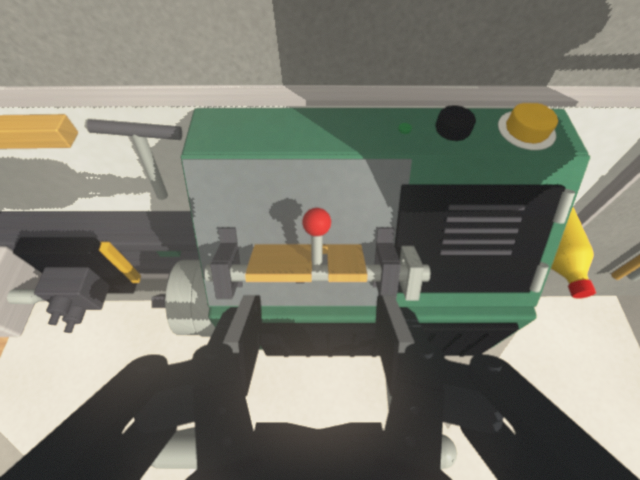

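The wrist view shows the handle down in the notch, with the knob at (317,221) and the stem at (318,248) between the brass halves. The bolt end is through the keeper at (412,272), the hatch is shut, and nothing is touching the robot.

```bash
python3 -c "
from cell import order
print(order.hand_in())"
```

```text
the job is handed in; nothing more can be done
None
```

The hatch is shut, the bolt runs through the keeper with its handle turned down in the notch and holding on its own, and the job was handed in at about 15 s; the hand-in returned no verdict.

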